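# Hold a gauge block in the light of an optical micrometer

## Task

Lift the grey tray off the top of the gauge rack and stand it on free bench. Then take the longest of the three gauge blocks out of the rack by its two wide satin sides - no finger may touch the two polished measuring ends - and hold it in the light path of the optical micrometer: upright and still in the air, about midway between the two heads, level with the windows, its length square to the light and all of it within the width of the windows. Finish while holding it there, with the block touching nothing but the gripper, and without dropping anything or disturbing the other pieces on the bench.

Things in the scene. Friction and masses are not known exactly. Their poses are not given: they have to be found in the camera images.
- tray_handle (a point): Middle of the straight bar of the bail handle of a grey sheet-metal tray (105 x 155 mm, x by y; 0.3 to 0.5 kg) on four 50 mm legs, standing loose over the rack. The bar is 10 mm thick, runs along x, is free for 76 mm between its uprights and lies 98 mm above the feet, 45 mm above the tray floor and 31 mm above the tray's rim. z is up.
- rack_deck (a point): Middle of the deck of the fixed beech gauge rack (115 x 165 mm, x by y), 16 mm above the bench. Three slots along x at y = -44, 0, +44 mm hold one block each: 11.5 mm wide between ribs 62 mm long and 4 mm high, open at the ends. A 4 mm rim runs round the deck; the tray's legs stand inside its corners. Keep fingertips above ribs and rim.
- block50_mid (a point): Centre of the longest gauge block: loose, steel, 50 x 9 x 35 mm (x by y by z), 0.12 kg, standing upright in one of the rack's slots with its underside on the deck. The wide satin sides look to +-y (grip across the 9 mm); the polished measuring ends look to +-x and must not be touched by a finger.
- block30_mid (a point): The middle gauge block, 30 x 9 x 35 mm, standing likewise in another slot; this point is its centre; stays in the rack.
- block20_mid (a point): The shortest gauge block, 20 x 9 x 35 mm, standing likewise in another slot; this point is its centre; stays in the rack.
- light_centre (a point): Centre of the light path, 50 mm above the bench, over the scribed line midway between the two grey heads of the fixed optical micrometer. Light runs level along y between the windows, 70 mm wide (x) and 18 mm high, centred at this height. Heads: 104 x 55 mm (x by y), tops 82 mm above the bench, inner faces 150 mm apart. x is across the light, z up.
- micrometer: The optical micrometer as a whole: base 110 x 264 mm (x by y), its top 14 mm above the bench; origin at the centre of its underside, on the bench, axes as for light_centre.
- rack: The gauge rack as a whole; origin at the centre of its underside, on the bench, axes as for rack_deck.
- tray: The tray as a whole; origin on its axis at the level of the feet of its legs, axes as for tray_handle.
- block50: The longest gauge block as a whole; origin at the centre of its underside, axes as for block50_mid.
- arbor: Black stepped tool arbor, upright, 58 mm wide and 135 mm tall, loose; a bystander that must stay where it is; origin at the centre of its underside.
- pulley: Aluminium grooved pulley, lying flat, 78 mm wide and 40 mm tall, loose; a bystander that must stay where it is; origin at the centre of its underside.
- bored_block: Aluminium block with bores, 62 x 62 mm and 46 mm tall, loose; a bystander that must stay where it is; origin at the centre of its underside.
- vee_block: Steel vee block, 70 x 50 mm and about 45 mm tall, loose; a bystander that must stay where it is; origin at the centre of its underside.
- flange_bush: Black flanged bush, 68 mm wide and 26 mm tall, loose; a bystander that must stay where it is; origin at the centre of its underside.
- loupe: Brass loupe, upright, 34 mm wide and 36 mm tall, loose; a bystander that must stay where it is; origin at the centre of its underside.
Mind the look-alikes: they are no part of the job. What is shaped like the tray but pink or turquoise is not meant.

How it is judged:
On the way, in this order (a step that is already met when the one before it is completed fails the run):
1. the tray stands on the bench, off the rack and let go (height (world z) of tray_handle between 0.092 and 0.104 m and angle between tray_handle's own z axis and vertical below 0.08 rad and horizontal distance between tray_handle and rack_deck above 0.1 m and contact force between the fingers and tray below 0.05 N and contact force between tray and micrometer below 0.05 N and contact force between tray and rack below 0.05 N and linear speed of tray below 0.02 m/s), for 0.2 s.
2. the longest gauge block is held in the gripper, lifted out of the rack (contact force between the fingers and block50_c0 above 1 N and height (world z) of block50_mid above 0.045 m and contact force between block50 and rack below 0.05 N), for 0.2 s.
At the end, for the whole second after the job is handed in: Block held still in the light: centre within 9 mm across, 25 mm along, 14 mm in height, square and upright within 7 degrees, touching only the gripper. Tray on its legs on the bench, let go, clear of the rack (100 mm) and micrometer. Other blocks moved under 20 mm, bystanders 30 mm (height (world z) of tray_handle between 0.092 and 0.104 m and angle between tray_handle's own z axis and vertical below 0.08 rad and horizontal distance between tray_handle and rack_deck above 0.1 m and contact force between the fingers and tray below 0.05 N and contact force between each of tray, block50 and micrometer below 0.05 N and contact force between tray and rack below 0.05 N and x of block50_mid in the frame of light_centre between -0.009 and 0.009 m and y of block50_mid in the frame of light_centre between -0.025 and 0.025 m and z of block50_mid in the frame of light_centre between -0.014 and 0.014 m and angle between the x axis of block50_mid and the x axis of light_centre, either way round below 0.12 rad and angle between block50_mid's own z axis and vertical below 0.12 rad and contact force between the fingers and block50_c0 above 1 N and linear speed of block50 below 0.02 m/s and angular speed of block50 below 0.15 rad/s and distance of each of block30_mid, block20_mid from where it was at the start of the episode below 0.02 m and distance of each of arbor, pulley, bored_block, vee_block, flange_bush, loupe from where it was at the start of the episode below 0.03 m); the arm keeps its last pose, push and grip.
It fails at once if a finger touches a polished measuring end of the longest block (contact force between the fingers and block50_c1 above 0.5 N or contact force between the fingers and block50_c2 above 0.5 N).
It fails at once if the tray or the block is dropped ((contact force between the fingers and tray below 0.05 N and linear speed of tray above 0.6 m/s) or (contact force between the fingers and block50 below 0.05 N and linear speed of block50 above 0.6 m/s)).
It fails at once if another gauge block or a bystander is disturbed (distance of any of block30_mid, block20_mid from where it was at the start of the episode above 0.02 m or distance of any of arbor, pulley, bored_block, vee_block, flange_bush, loupe from where it was at the start of the episode above 0.03 m).
It also fails if it takes over 64 s, if anything falls off the work surface, if the arm or the gripper's body presses on something with over 40 N, if the wrist force passes 120 N, or if a joint passes its speed limit or range.

## Robot

A 7-joint arm with a two-finger parallel gripper is mounted at the origin on the work surface. World frame = base frame: x ahead of the robot, y to its left, z up, the work surface at z = 0. Lengths are in m, angles in rad, forces in N, time in s.
With the tool pointing down it reaches from about 0.375 to 0.925 m from the base axis. Payload 3.1 kg.
Tool frame: the origin (TCP) lies between the finger pads; the fingertips stand 19 mm ahead of it and the grasp point (between the pads) is the TCP; z points along the fingers, y is the line along which they close (so a half turn about z gives the same grasp; the last joint's range is limited). The gripper opens to 85 mm and grips with 20 to 120 N. Pads are 22 mm wide; open, the fingers measure 114 mm over their backs; the gripper's body (76 mm by 85 mm) begins 54 mm behind the grasp point. The pads swing forward as they close: fully open they stand 13 mm farther back than shut.
Start: joints at [1.128, 0.383, 0.044, 1.598, -0.018, 1.161, -0.05], TCP at [0.22, -0.612, 0.25] pointing down, gripper open.
Joint ranges: [-2.61, 2.61], [-0.41, 2.15], [-1.48, 1.57], [0, 2.5], [-1.57, 4.71], [0.05, 1.97], [-2.85, 2.85]. Speed limits (rad/s): [2.79, 2.79, 3.14, 3.14, 3.14, 3.14, 3.14].

## Interface

Orientations are given as a unit quaternion [x, y, z, w].
In Python, from bench import move_ptp, movel, move_j, move_gripper, pause, inverse_kinematics, read_camera, camera_params, MotionError, sign_off, look_for, tip_of, read_time_s, read_qpos, read_joint_vel, read_effort, read_eef_pos, read_tcp_rot, read_ft_force, read_ft_torque, read_finger_gap, read_grasp_force gives the robot as it stands. Calls block until the motion is done:
- move_ptp(position, orientation): joint-space move of the TCP to a pose.
- movel(position, orientation=None, speed=0.15): straight line of the TCP; orientation=None keeps the orientation; speed is the mean speed in m/s.
- move_j(angles): joint-space move.
- move_gripper(opening, effort=None): finger opening in m; effort is the grip in N (None keeps the last); returns when the fingers have stopped.
- pause(seconds).
- inverse_kinematics(position, orientation): joint angles nearest the present ones, or None.
- read_camera(name): name is "scene" or "top"; returns the picture (420x560x3 uint8, red, green, blue); there is no depth.
- camera_params(name): a dict with "K" (3x3 intrinsics, pixels), "camera_from_world" (4x4, takes a point from world to camera coordinates). Camera axes: x right, y down, z forward; pixel columns grow to the right and rows downward; lengths in m; the calibration is good to about 2 mm. A picture is of the moment at which its call begins. camera_params takes no time and is no camera call.
A pose or a line that the arm cannot do raises MotionError and nothing moves.
- sign_off(): hands the job in; it is judged then, once.
Trained networks look in the newest picture that a camera, given by its name, has taken for a name from the list of things; names that differ only in an ending like _2 or _b are one class to them, and where a whole thing is asked for, a point or a joint stands for the part that bears it (a point fixed in the world has none). Each returns a list of dicts, best first, with "confidence" (0 to 1); they miss things now and then, are a little off and sometimes report something else, mostly with a low value. They report only what shows in the picture. A call takes as long as a camera call. They do not tell look-alikes from the thing itself.
- look_for(camera, name): "at" ([column, row] in pixels, amid what is visible of it).
- tip_of(camera, name): "at" ([column, row] in pixels: a listed point, or the origin of a listed thing).
Readings, each from a call of its own:
- read_time_s(): time.
- read_qpos(): joint angles.
- read_joint_vel(): joint speeds.
- read_effort(): joint torques, N m.
- read_eef_pos(): TCP position.
- read_tcp_rot(): TCP orientation.
- read_ft_force(): force on the tool from outside, world axes, zero at the start.
- read_ft_torque(): the same for the moment, N m.
- read_finger_gap(): finger opening in m.
- read_grasp_force(): force on a finger pad.
Only numpy, scipy, OpenCV 4.12 (cv2) and the standard library are available. Lean on these libraries where they do the work, as an engineer would, in place of code of your own. Each camera call takes 0.05 s, during which the arm holds its last target. There are 200 camera calls.

## Working session

There is one attempt and no reset: what is moved stays moved. The work goes in short steps, each a Python script; the robot and the scene stay as the last script left them, time stands still between calls to the robot, and variables do not carry over. Pictures are saved under pics/ and viewed, at most 10 in all, crops included, and the job is handed in when it is done.

```bash
mkdir -p pics; ls
cat > h.py <<'E'
from bench import *
import numpy as np, cv2
def snap(cam,fn=None):
    im=read_camera(cam)
    if fn: cv2.imwrite('pics/'+fn,cv2.cvtColor(im,cv2.COLOR_RGB2BGR))
    return im
def ray(cam,uv):
    p=camera_params(cam);K=np.array(p['K']);T=np.array(p['camera_from_world']);R=T[:3,:3]
    o=-R.T@T[:3,3];d=R.T@np.linalg.inv(K)@np.array([uv[0],uv[1],1.]);return o,d
def at_z(cam,uv,z):
    o,d=ray(cam,uv);return o+d*(z-o[2])/d[2]
def proj(cam,P):
    p=camera_params(cam);K=np.array(p['K']);T=np.array(p['camera_from_world'])
    c=K@(T[:3,:3]@np.array(P)+T[:3,3]);return c[:2]/c[2]
E
python3 - <<'E'
from h import *
np.set_printoptions(precision=3,suppress=True)
a=snap('scene','s0.png');b=snap('top','t0.png')
zz=dict(tray_handle=.114,rack_deck=.016,block50_mid=.0335,block30_mid=.0335,block20_mid=.0335,light_centre=.05,micrometer=0,rack=0,arbor=0,pulley=0,bored_block=0,vee_block=0,flange_bush=0,loupe=0,tray=.016)
for c in('scene','top'):
    print(c,ray(c,(280,210)))
    for n,z in zz.items():
        for r in tip_of(c,n)[:4]:
            print(c,n,np.round(r['at'],1),round(r['confidence'],2),at_z(c,r['at'],z))
E
```

```text
pics
scene (array([ 1.369, -0.232,  0.82 ]), array([-0.732,  0.175, -0.659]))
scene tray_handle [124.  172.7] 0.89 [ 0.298 -0.463  0.114]
scene tray_handle [328.6 154. ] 0.82 [0.358 0.173 0.114]
scene tray_handle [188.7 186.1] 0.76 [ 0.416 -0.277  0.114]
scene tray_handle [193.7 222.4] 0.62 [ 0.576 -0.275  0.114]
scene rack_deck [197.  250.7] 0.79 [ 0.584 -0.281  0.016]
scene rack_deck [378.6 212.5] 0.36 [0.563 0.27  0.016]
scene block20_mid [ 88.4 263. ] 0.29 [ 0.574 -0.56   0.033]
scene light_centre [380.6 197. ] 0.94 [0.533 0.285 0.05 ]
scene micrometer [376.2 212.7] 0.86 [0.546 0.272 0.   ]
scene micrometer [279.9 195.5] 0.51 [0.388 0.003 0.   ]
scene rack [197.8 254.7] 0.73 [ 0.584 -0.281  0.   ]
scene arbor [450.9 191.7] 0.57 [0.511 0.555 0.   ]
scene pulley [230.7 304. ] 0.88 [ 0.769 -0.217  0.   ]
scene bored_block [314.9 272.8] 0.62 [0.727 0.014 0.   ]
scene bored_block [376.6 210.7] 0.36 [0.538 0.277 0.   ]
scene vee_block [ 89.1 264.8] 0.78 [ 0.547 -0.571  0.   ]
scene flange_bush [405.1 263. ] 0.91 [0.756 0.262 0.   ]
scene flange_bush [276.9 197.7] 0.17 [ 0.397 -0.01   0
[... 875 characters left out ...]
5 [ 0.587 -0.27   0.   ]
top arbor [128.4 214.7] 0.86 [0.528 0.541 0.   ]
top arbor [355.4 192.7] 0.44 [ 0.581 -0.27   0.   ]
top arbor [334.6 147.7] 0.34 [ 0.75  -0.204  0.   ]
top pulley [334.4 146.1] 0.78 [ 0.756 -0.204  0.   ]
top bored_block [274.1 157. ] 0.8 [0.722 0.016 0.   ]
top vee_block [441.6 202.8] 0.9 [ 0.535 -0.573  0.   ]
top vee_block [198.1 208.8] 0.22 [0.541 0.292 0.   ]
top flange_bush [206.6 146.9] 0.79 [0.768 0.26  0.   ]
top loupe [286.1 251.9] 0.52 [ 0.378 -0.017  0.   ]
top tray [416.2 279.5] 0.93 [ 0.27  -0.458  0.016]
top tray [357.3 245.2] 0.82 [ 0.393 -0.264  0.016]
top tray [354.7 191.7] 0.75 [ 0.582 -0.266  0.016]
top tray [226.7 271.3] 0.59 [0.317 0.191 0.016]
```

Run:
```python
import cv2
for f,x0,y0,x1,y1,o in(('s0',60,120,340,330,'c1'),('t0',170,120,460,310,'c2')):
    im=cv2.imread(f'pics/{f}.png')[y0:y1,x0:x1]
    cv2.imwrite(f'pics/{o}.png',cv2.resize(im,None,fx=2.7,fy=2.7,interpolation=cv2.INTER_CUBIC))
```

```text
(no output)
```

View pics/s0.png

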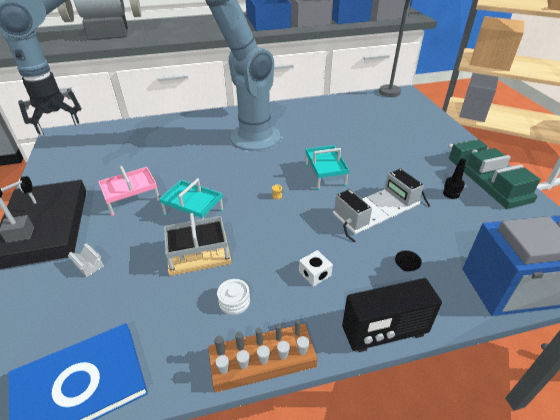

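View pics/c1.png

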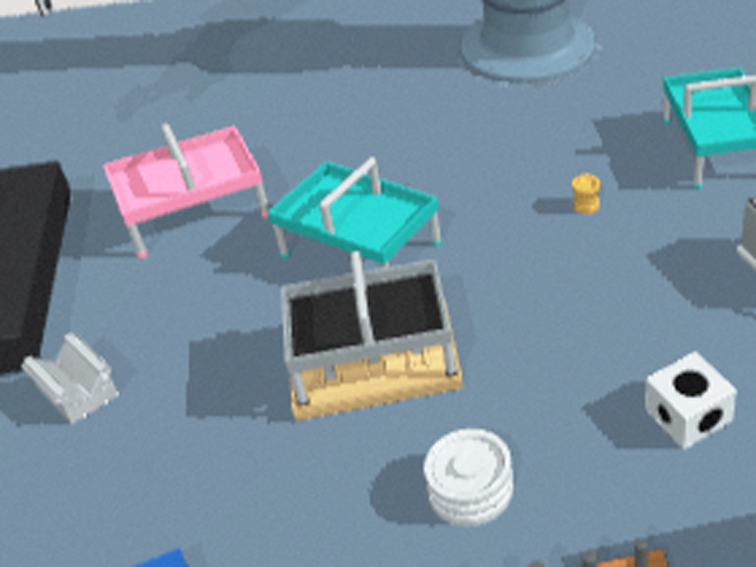

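View pics/c2.png

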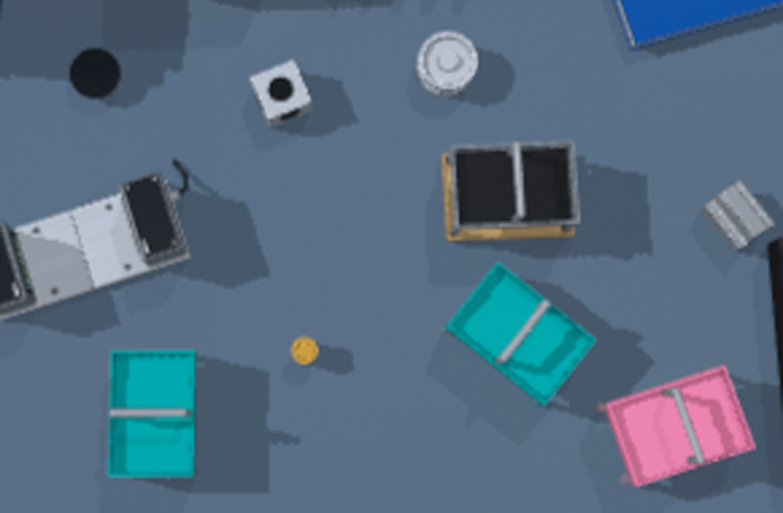

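The grey tray is the one over the beech rack, at scene (194,222) and top (363,189). The look-alikes in the top view are turquoise at (224,275) and (363,245) and pink at (426,276). The crops confirm that only the one on the rack is grey. Next I'll measure the yaws.

Run:
```python
from h import *
im=cv2.cvtColor(cv2.imread('pics/t0.png'),cv2.COLOR_BGR2GRAY)
def lines(x0,y0,x1,y1,z,n):
    g=cv2.resize(im[y0:y1,x0:x1],None,fx=3,fy=3,interpolation=cv2.INTER_CUBIC)
    L=cv2.createLineSegmentDetector().detect(g)[0][:,0]
    L=sorted(L,key=lambda l:-np.hypot(l[2]-l[0],l[3]-l[1]))[:n]
    for l in L:
        a=[(l[0]+.5)/3-.5+x0,(l[1]+.5)/3-.5+y0];b=[(l[2]+.5)/3-.5+x0,(l[3]+.5)/3-.5+y0]
        A=at_z('top',a,z);B=at_z('top',b,z);d=B-A;ang=(np.degrees(np.arctan2(d[1],d[0]))+45)%90-45
        print(np.round(a,1),np.round(b,1),A[:2].round(3),B[:2].round(3),round(np.linalg.norm(d),3),ang.round(1))
print('rack');lines(325,162,395,218,.08,10)
print('mic');lines(150,170,250,250,.014,16)
print(read_tcp_rot(),read_eef_pos(),read_time_s(),read_finger_gap())
I=cv2.imread('pics/t0.png')[165:250,150:250];cv2.imwrite('pics/m.png',cv2.resize(I,None,fx=6,fy=6,interpolation=cv2.INTER_CUBIC))
```

```text
rack
[379.8 172.8] [381.4 199.8] [ 0.633 -0.345] [ 0.539 -0.344] 0.094 -0.5
[339.5 203.5] [338.1 176.8] [ 0.531 -0.202] [ 0.624 -0.202] 0.093 0.2
[363.9 199.4] [362.  173.1] [ 0.542 -0.285] [ 0.634 -0.284] 0.092 0.7
[359.4 173.1] [361.  198.6] [ 0.634 -0.275] [ 0.546 -0.276] 0.088 0.3
[384.6 201.9] [382.9 178.1] [ 0.532 -0.355] [ 0.614 -0.354] 0.082 0.4
[360.3 207.4] [382. 207.] [ 0.515 -0.272] [ 0.515 -0.345] 0.073 -0.6
[338.6 175.1] [357.8 175. ] [ 0.629 -0.204] [ 0.628 -0.27 ] 0.065 -1.6
[333.9 186.4] [334.3 204.8] [ 0.591 -0.186] [ 0.527 -0.184] 0.063 -1.6
[343.2 207.5] [359.9 207.9] [ 0.517 -0.214] [ 0.514 -0.27 ] 0.056 -3.2
[363.2 174.3] [379.9 174. ] [ 0.629 -0.288] [ 0.629 -0.345] 0.057 -0.8
mic
[187.6 232. ] [227.2 218.8] [0.458 0.326] [0.5   0.187] 0.146 16.8
[179.6 229.9] [171.4 202.7] [0.466 0.355] [0.564 0.384] 0.102 16.8
[175.4 206.3] [183.1 231. ] [0.551 0.37 ] [0.462 0.343] 0.093 17.2
[198.5 196.5] [175.5 203.8] [0.583 0.288] [0.559 0.37 ] 0.085 16.2
[170. 205.] [175.9 225.1] [0.556 0.389] [0.484 0.368] 0.075 16.5
[181.7 232.5] [167.1 236.7] [0.457 0.347] [0.443 0.399] 0.053 14.8
[237.5 213.9] [224.8 218. ] [0.516 0.15 ] [0.503 0.195] 0.047 16.3
[227.4 219.2] [239.7 215.2] [0.498 0.186] [0.512 0.143] 0.045 16.8
[231.2 196.5] [235.2 208.3] [0.579 0.172] [0.537 0.158] 0.045 17.6
[227.8 185.1] [231.2 196.4] [0.621 0.183] [0.58  0.172] 0.043 15.6
[158.4 206.6] [168.9 202.7] [0.552 0.431] [0.564 0.393] 0.039 18.5
[152.3 216.6] [152.8 205.7] [0.516 0.452] [0.555 0.45 ] 0.039 -2.1
[164.  230.5] [161.2 220.5] [0.466 0.41 ] [0.501 0.42 ] 0.037 15.7
[215.4 187.7] [224.9 184.7] [0.613 0.228] [0.623 0.193] 0.036 16.1
[175.9 230.1] [166.7 233. ] [0.466 0.368] [0.457 0.4  ] 0.034 15.9
[241.8 184.6] [249.2 190.5] [0.621 0.133] [0.599 0.107] 0.034 -40.9
[ 9.85176326e-01  1.71544764e-01 -1.07986464e-05 -2.52787320e-05] [ 0.21968753 -0.61173559  0.25025604] 1.6 0.08555634595879982
```

View pics/m.png

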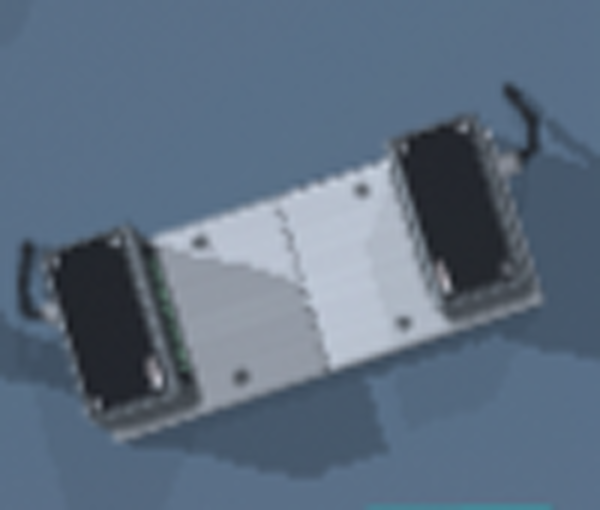

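The picture shows the micrometer turned about 16.6°. Its scribed line runs from top (196.7,199.7) to (204.3,226.3). The rack and tray are aligned with the world axes. Next I'll compute the centres, grasp the tray and lift it.

```bash
cat >> h.py <<'E'
from scipy.spatial.transform import Rotation as Rn
def q(deg): return (Rn.from_euler('z',deg,degrees=True)*Rn.from_euler('x',180,degrees=True)).as_quat()
E
python3 - <<'E'
from h import *
def tri(a,b):
    o1,d1=ray('scene',a);o2,d2=ray('top',b)
    t=np.linalg.lstsq(np.c_[d1,-d2],o2-o1,rcond=None)[0];p,r=o1+d1*t[0],o2+d2*t[1];return ((p+r)/2).round(4),np.linalg.norm(p-r).round(4)
print('mic line mid',at_z('top',(200.5,213),.014).round(4), 'ends',at_z('top',(196.7,199.7),.014).round(4),at_z('top',(204.3,226.3),.014).round(4))
print('light tri',tri((380.6,197),(198.6,210.5)))
print('bar lsd',at_z('top',(361.6,186.2),.114).round(4),'tri',tri((193.7,222.4),(364.7,188.5)))
for y in(0,):
    for p in([.575,-.28,.25],[.575,-.28,.114],[.55,-.055,.25],[.55,-.055,.1],[.535,.28,.25],[.535,.28,.06]):
        print(p,[None if (s:=inverse_kinematics(p,q(a))) is None else np.round(s,2) for a in (0,180)])
E
```

```text
mic line mid [0.5236 0.281  0.014 ] ends [0.5718 0.2944 0.014 ] [0.476  0.2678 0.014 ]
light tri (array([0.5287, 0.2843, 0.0465]), np.float64(0.0051))
bar lsd [ 0.5815 -0.2745  0.114 ] tri (array([ 0.5738, -0.2797,  0.1131]), np.float64(0.0094))
[0.575, -0.28, 0.25] [array([ 0.51,  0.37, -0.15,  1.62,  0.06,  1.16, -1.23]), array([ 0.83,  0.42, -0.57,  1.6 ,  0.24,  1.19,  1.78])]
[0.575, -0.28, 0.114] [array([ 0.49,  0.51, -0.13,  1.72,  0.08,  0.91, -1.24]), array([ 0.81,  0.57, -0.55,  1.7 ,  0.35,  0.96,  1.7 ])]
[0.55, -0.055, 0.25] [array([ 0.4 ,  0.23, -0.43,  1.82,  0.11,  1.12, -1.63]), array([ 0.64,  0.27, -0.7 ,  1.81,  0.2 ,  1.13,  1.44])]
[0.55, -0.055, 0.1] [array([ 0.33,  0.41, -0.36,  1.93,  0.19,  0.83, -1.7 ]), array([ 0.58,  0.48, -0.66,  1.92,  0.38,  0.87,  1.3 ])]
[0.535, 0.28, 0.25] [array([ 0.2 ,  0.46, -0.96,  1.68,  0.4 ,  1.21, -2.43]), array([ 0.31,  0.56, -1.14,  1.67,  0.53,  1.26,  0.62])]
[0.535, 0.28, 0.06] [array([-0.01,  0.64, -0.69,  1.81,  0.51,  0.88, -2.51]), array([ 0.16,  0.75, -0.93,  1.8 ,  0.72,  0.97,  0.5 ])]
```

Run:
```python
from h import *
Q=q(180)
move_gripper(.06,80)
move_ptp([.579,-.276,.25],Q)
snap('scene','s1.png')
movel([.579,-.276,.145],Q,.15); movel([.579,-.276,.114],Q,.06)
move_gripper(0,80)
print(read_finger_gap(),read_grasp_force(),read_eef_pos())
f0=read_ft_force()
movel([.579,-.276,.13],Q,.05); print(np.array(read_ft_force())-f0,read_finger_gap())
movel([.579,-.276,.25],Q,.12)
print(np.array(read_ft_force())-f0,read_finger_gap(),read_grasp_force(),read_time_s())
a=snap('scene','s2.png');b=snap('top','t2.png')
S=np.hstack([a[90:300,100:380],b[120:330,250:530]]);cv2.imwrite('pics/st2.png',cv2.resize(S[:,:,::-1],None,fx=1.42,fy=1.42))
for c in('scene','top'):
    for n in('block50_mid','block30_mid','block20_mid','rack_deck'):
        for r in tip_of(c,n)[:2]: print(c,n,np.round(r['at'],1),round(r['confidence'],2),at_z(c,r['at'],.016 if 'deck' in n else .0335).round(3))
```

```text
0.007268232956318602 78.01842927932739 [ 0.57928376 -0.27616641  0.11454514]
[ 1.18899506 -0.69954966 -6.20329266] 0.007124977948699701
[ 0.59873903 -1.1595202  -6.42660528] 0.0072508909518626844 77.87607550621033 7.4833
scene block50_mid [179.  247.5] 0.62 [ 0.577 -0.327  0.033]
scene block50_mid [231.9 302.9] 0.31 [ 0.792 -0.214  0.033]
scene block30_mid [214.4 242.7] 0.53 [ 0.583 -0.231  0.033]
scene block30_mid [ 88.5 262.3] 0.18 [ 0.571 -0.56   0.033]
scene block20_mid [198.  245.9] 0.43 [ 0.584 -0.276  0.033]
scene rack_deck [376.9 212.1] 0.66 [0.56  0.265 0.016]
scene rack_deck [213.7 247. ] 0.32 [ 0.581 -0.235  0.016]
top block50_mid [370.3 176.4] 0.27 [ 0.632 -0.321  0.034]
top block20_mid [355.5 192.7] 0.26 [ 0.575 -0.265  0.034]
top rack_deck [355.1 193.9] 0.56 [ 0.574 -0.267  0.016]
```

View pics/st2.png

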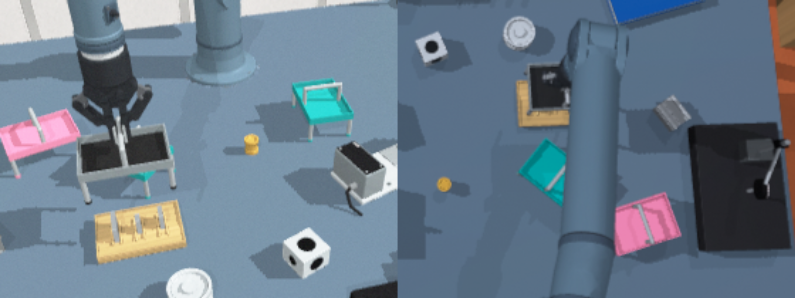

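The tray is held level and the three blocks are uncovered. I'll set the tray down between the rack and the micrometer.

Run:
```python
from h import *
Q=q(180);P=[.55,-.05]
movel(P+[.25],Q,.18)
movel(P+[.115],Q,.12)
movel(P+[.1],Q,.03); f0=np.array(read_ft_force())
z=.1
while z>.0945:
    z-=.0005; movel(P+[z],Q,.02)
    d=np.array(read_ft_force())-f0
    if d[2]>2.5: break
print(z,d,read_eef_pos())
move_gripper(.06)
movel(P+[.14],Q,.1); movel(P+[.25],Q,.2)
move_ptp([.5,.05,.3],Q)
print(read_time_s())
a=snap('scene','s3.png');b=snap('top','t3.png')
S=cv2.resize(a[200:290,150:250],None,fx=4,fy=4,interpolation=cv2.INTER_CUBIC);T=cv2.resize(b[150:240,310:410],None,fx=4,fy=4,interpolation=cv2.INTER_CUBIC)
cv2.imwrite('pics/st3.png',np.hstack([S,T])[:,:,::-1])
for c in('scene','top'):
    for n in('tray_handle','block50_mid','block30_mid','block20_mid','rack_deck'):
        z={'t':.098,'b':.0335,'r':.016}[n[0]]
        for r in tip_of(c,n)[:5 if n[0]=='t' else 2]: print(c,n,np.round(r['at'],1),round(r['confidence'],2),at_z(c,r['at'],z).round(3))
```

```text
0.098 [-2.87913145  0.61670875  4.11776045] [ 0.55004914 -0.04998215  0.09847905]
14.7
scene tray_handle [274.4 203.8] 0.86 [ 0.538 -0.049  0.098]
scene tray_handle [191.5 186.3] 0.69 [ 0.397 -0.27   0.098]
scene tray_handle [327.3 152. ] 0.64 [0.323 0.182 0.098]
scene tray_handle [122.3 172.6] 0.6 [ 0.272 -0.473  0.098]
scene block50_mid [180.8 249.1] 0.47 [ 0.584 -0.322  0.033]
scene block50_mid [450.9 192.5] 0.44 [0.55  0.52  0.033]
scene block30_mid [216.  244.6] 0.57 [ 0.591 -0.228  0.033]
scene block20_mid [197.9 246. ] 0.59 [ 0.584 -0.276  0.033]
scene rack_deck [280.8 196.6] 0.7 [ 0.414 -0.001  0.016]
scene rack_deck [195.8 251.7] 0.64 [ 0.587 -0.285  0.016]
top tray_handle [364.2 244.8] 0.93 [ 0.388 -0.274  0.098]
top tray_handle [292.7 196.7] 0.82 [ 0.556 -0.044  0.098]
top tray_handle [224.3 272.4] 0.75 [0.311 0.189 0.098]
top tray_handle [423.4 277.2] 0.61 [ 0.276 -0.46   0.098]
top block50_mid [369.3 191. ] 0.6 [ 0.58  -0.314  0.034]
top block50_mid [442.7 200.5] 0.58 [ 0.538 -0.566  0.034]
top block30_mid [346.8 193.1] 0.51 [ 0.575 -0.235  0.034]
top block20_mid [359.4 189. ] 0.39 [ 0.588 -0.28   0.034]
top rack_deck [356.6 190.7] 0.92 [ 0.585 -0.272  0.016]
```

View pics/st3.png

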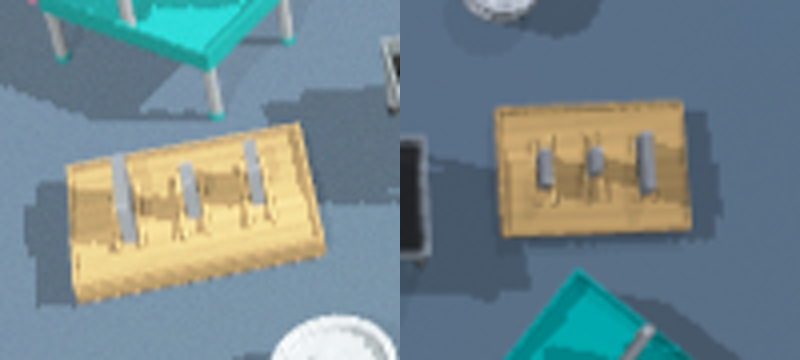

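The tray stands at about (0.55,-0.05). The longest block is in the -y slot, at scene (181,249) and top (371,190). The other two are visibly shorter: the middle one at top (346,192) and the shortest at (359,190). I'll refine the rack and block positions from the edges.

Run:
```python
from h import *
im=cv2.imread('pics/t3.png');hsv=cv2.cvtColor(im,cv2.COLOR_BGR2HSV)
x0,y0,x1,y1=325,165,395,220
H=hsv[y0:y1,x0:x1]
rack=cv2.morphologyEx(((H[...,0]<30)&(H[...,1]>70)).astype(np.uint8),cv2.MORPH_CLOSE,np.ones((9,9)))
ys,xs=np.nonzero(rack);r=cv2.minAreaRect(np.c_[xs,ys].astype(np.float32));print(r)
for p in cv2.boxPoints(r): print(at_z('top',p+[x0,y0],.014).round(4))
print('rack c',at_z('top',np.array(r[0])+[x0,y0],.014))
g=((H[...,0]>=85)|(H[...,1]<60))&(cv2.erode(rack,np.ones((5,5)))>0)
n,l,s,c=cv2.connectedComponentsWithStats(g.astype(np.uint8))
for i in range(1,n):
    if s[i,4]>8:
        a=s[i];print(a,at_z('top',c[i]+[x0,y0],.049).round(4),at_z('top',(x0+a[0]-.5,y0+a[1]-.5),.051).round(4),at_z('top',(x0+a[0]+a[2]-.5,y0+a[1]+a[3]-.5),.051).round(4))
```

```text
((32.71509552001953, 26.947168350219727), (32.01323318481445, 47.47688674926758), 87.51044464111328)
[ 0.6381 -0.1929  0.014 ]
[ 0.64   -0.3614  0.014 ]
[ 0.525  -0.3589  0.014 ]
[ 0.5229 -0.1923  0.014 ]
rack c [ 0.58119674 -0.27643977  0.014     ]
[44 18  5 16 69] [ 0.5786 -0.317   0.049 ] [ 0.6064 -0.3097  0.051 ] [ 0.5495 -0.3235  0.051 ]
[19 22  5 10 41] [ 0.5767 -0.2293  0.049 ] [ 0.5951 -0.2225  0.051 ] [ 0.5593 -0.2379  0.051 ]
[32 22  4  7 27] [ 0.5818 -0.2738  0.049 ] [ 0.5936 -0.2674  0.051 ] [ 0.5685 -0.2798  0.051 ]
```

Run:
```python
from h import *
Q=q(180);P=[.579,-.3193]
move_gripper(.032,50)
move_ptp(P+[.2],Q)
print(read_time_s(),read_finger_gap())
movel(P+[.09],Q,.15); movel(P+[.044],Q,.04)
print(read_eef_pos(),read_ft_force())
move_gripper(0,50)
print(read_finger_gap(),read_grasp_force(),read_eef_pos(),read_ft_force())
movel(P+[.075],Q,.04); movel(P+[.25],Q,.15)
print(read_finger_gap(),read_grasp_force(),read_time_s())
move_ptp([.528,.2826,.25],q(196.3))
movel([.528,.2826,.13],q(196.3),.15)
print(read_eef_pos(),read_grasp_force(),read_time_s())
a=snap('scene','s4.png');b=snap('top','t4.png')
print([(np.round(r['at'],1),r['confidence']) for r in tip_of('scene','block50_mid')[:2]],proj('scene',[.528,.2826,.1195]))
S=cv2.resize(a[120:260,310:470],None,fx=4,fy=4,interpolation=cv2.INTER_CUBIC)
cv2.imwrite('pics/st4.png',S[:,:,::-1])
```

```text
17.1333 0.032233846973240506
[ 0.5793334  -0.31947098  0.04441318] [ 1.51920803 -0.23625459  0.45496281]
0.008067739341506033 50.15666306018829 [ 0.5793803  -0.31957835  0.04449334] [-0.1573144   0.43704082  1.13771462]
0.00807570861779018 49.71100687980652 21.8833
[0.52874524 0.2833153  0.131081  ] 49.75004196166992 25.0
[(array([382.2, 178.2]), 0.54)] [382.91761696 177.91878   ]
```

View pics/st4.png

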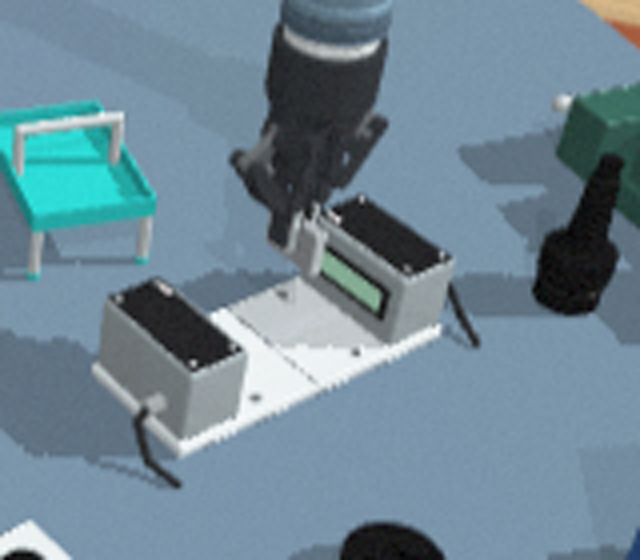

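The block hangs upright over the light path at scene (382,178), within 1 px of where it should be. I'll lower it.

Run:
```python
from h import *
f0=np.array(read_ft_force())
movel([.528,.2826,.0605],q(196.3),.06); pause(.5)
print(read_eef_pos(),read_grasp_force(),read_ft_force()-f0,read_time_s(),np.abs(read_joint_vel()).max())
a=snap('scene','s5.png');b=snap('top','t5.png')
print([(np.round(r['at'],1),r['confidence']) for r in tip_of('scene','block50_mid')[:2]],proj('scene',[.528,.2826,.05]))
print([(np.round(r['at'],1),r['confidence']) for r in tip_of('top','block50_mid')[:2]],proj('top',[.528,.2826,.05]))
S=cv2.resize(a[140:250,310:450],None,fx=5,fy=5,interpolation=cv2.INTER_CUBIC)
cv2.imwrite('pics/st5.png',S[:,:,::-1])
```

```text
[0.52799245 0.28257718 0.06052706] 49.74941611289978 [ 0.58166434 -0.12747653 -0.2186156 ] 26.9583 0.0012617099639293443
[(array([376.3, 197.9]), 0.41)] [379.30855075 196.15583723]
[(array([126.1, 218.4]), 0.49)] [198.21695532 210.25568468]
```

View pics/st5.png

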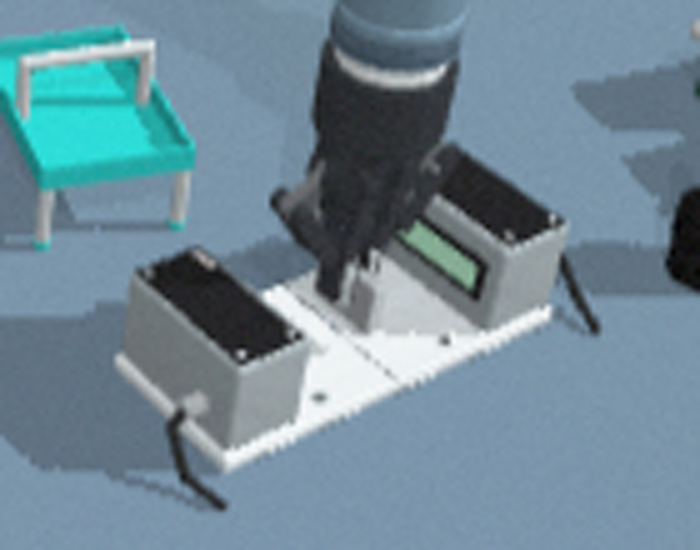

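The block hangs still and free at scene (379,196), parallel to the scribed line and at window height. It is clear of the heads and the base.

```bash
python3 -c "
from h import *
print(sign_off())"
```

```text
the job is handed in; nothing more can be done
None
```

I handed the job in at about 27 s of the 64 s allowed: the 50 mm block is held still in the micrometer's light path and the tray stands on free bench; `sign_off()` gave no verdict.

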